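Release the ratchet clamp on a glove carton

ROBOT

A 7-joint arm with a two-finger parallel gripper is mounted at the origin on the work surface. World frame = base frame: x ahead of the robot, y to its left, z up, the work surface at z = 0. Lengths are in m, angles in rad, forces in N, time in s.
With the tool pointing down it reaches from about 0.4 to 0.875 m from the base axis. Payload 6.5 kg.
Tool frame: the origin (TCP) lies at the very end of the fingers, on their centre line; the grasp point (between the pads) lies 19 mm behind it; z points along the fingers, y is the direction in which the jaws open and shut (so a half turn about z gives the same grasp; the last joint's range is limited). The gripper opens to 88 mm and grips with 3 to 60 N. Pads are 18 mm wide; open, the fingers measure 123 mm over their backs; the gripper's body (75 mm by 187 mm) begins 45 mm behind the grasp point.
Start: joints at [-1.343, 0.536, -0.004, 1.538, 0.003, 1.067, -0.071], TCP at [0.188, 0.622, 0.239] pointing down, gripper open.
Joint ranges: [-2.7, 2.7], [-0.37, 2.16], [-1.27, 1.26], [0.24, 2.4], [-1.31, 4.45], [0.19, 1.91], [-2.76, 2.76]. Speed limits (rad/s): [2.39, 2.39, 3.14, 3.14, 3.14, 3.14, 3.14].

INTERFACE

Orientations are given as a rotation vector (axis times angle).
In Python, from bench import sensors, vision, order gives the robot as it stands.
- The arm moves only by the shell command python3 -m pendant 'ROWS' [OPENING]. ROWS is JSON, one flat list of numbers, 4 for each row, row after row: the shift along the tool's x, y, z in mm, then the turn about the tool's z in rad. A call has 1 to 12 rows; each row shifts and turns the pose as measured when the row begins, along the tool's axes as they then stand; what a row does not reach is not made up. A row lasts 1/12 s, in which the tool goes at most 41.7 mm and 7.16 degrees, less where a joint would pass 70% of its speed; a pose out of reach is approached as far as the arm can. A call is refused whole if a number of a shift passes 41.7 or a number of a turn 0.125, either way. A call with a gripper value outside its range is refused whole. OPENING is the gripper command: -1 is shut, 1 is fully open, values between are in proportion, set as the call begins (- or left out, the last holds). The fingers move at their own pace and stop on an object; the grip force is fixed at half the most. Time passes only in rows, so rows that do not move let the fingers close. It gives the time, the measured TCP pose, the force and the opening at its end, in the units of the state.
- sensors.state(): the state, without advancing time (a new reading comes with each control period).
- vision.snapshot(name): name is "scene" or "side" or "wrist"; returns (picture, depth): 400x640x3 uint8, red, green, blue; 400x640 float32, m along the optical axis (not along the pixel's ray), 0 where there is no reading.
- vision.camera_model(name): a dict with "fx", "fy", "cx", "cy" (pixels), "world_from_camera" (4x4, takes a point from camera to world coordinates); the wrist camera has in their place "tool_from_camera" (4x4, takes a point from camera to tool coordinates, whose origin is the TCP and whose axes are the flange's). Camera axes: x right, y up, looking along -z (the intrinsics and any distortion apply to the point x, -y, -z); pixel columns grow to the right and rows downward; lengths in m; the calibration is good to about 2 mm. A picture is of the moment at which its call begins: read the wrist's pose just before it. camera_model takes no time and is no camera call.
- order.close_job(): hands the job in, once; it reports no verdict.
The state is a dict: "time_s": time; "joints": joint angles; "qvel": joint speeds; "joint_torque": joint torques, N m; "position": TCP position; "ee_rot": TCP orientation; "ft_force": force on the tool from outside, world axes, zero at the start; "torque": the same for the moment, N m; "finger_gap": opening from 0.0 (shut) to 1.0 (fully open).
Only numpy, scipy, OpenCV 4.12 (cv2) and the standard library are available. Lean on these libraries where they do the work, as an engineer would, in place of code of your own. Each camera call takes 0.05 s, during which the arm holds its last target.

TASK

On the treatment unit's worktop a glove carton is clamped by a ratchet jaw. Press the black thumb pad behind the jaw plate fully down so that the ratchet lets go, then push the jaw back along its bar, away from the carton, until it is fully home against the end stop. Use the fingertips only, without pinching the jaw plate, and leave the carton and the other things on the table where they stand.

Things in the scene. Friction and masses are not known exactly. Their poses are not given: they have to be found in the camera images.
- clamp: The clamp, fixed to the table; place and yaw vary. Origin at table height on the bar's middle line; z up, y along the bar the way the jaw must be pushed, x across. In its frame (mm): base y -205 to 127; white deck under the carton 190 wide, y -195 to -70, 30 high; fixed cheek at y -205 to -195, 85 high; toothed steel bar 30 high; black end stop y 112 to 127, 90 wide, 50 high.
- jaw_face (a point): Rubber carton-side face of the upright jaw plate (90 wide, 10 thick in all, 34 to 130 mm above the table). Origin mid-width on the face to push, 110 mm above the table, at clamp y -60 at the start, 0 to 2 mm from the carton; y as the clamp's y, into the plate. The face stands free above the carton's top (90 mm high). Behind it: grey carriage 62 long, 94 high.
- jaw (a joint): Slide of the jaw along the clamp's y, m: 0 at the start (at the carton), 0.100 fully home against the end stop. While the ratchet is engaged it moves only about 2 mm. Released, it slides with about 4 N of friction, and stays where it is left.
- release (a joint): Travel of the thumb pad, m: 0 up (ratchet engaged), 0.008 fully down. It takes about 5 N of friction to move, has no spring and stays down when let go. The teeth are clear from about 0.005.
- release_pad (a point): Centre of the top of the black ribbed thumb pad, 56 mm across x by 40 mm along y, on top of the carriage: 105 mm above the table when up, 97 when down. It lies 42 mm along y from the pushed face, and 32 mm from the back of the jaw plate, which stands 25 mm higher than the raised pad.
- carton: White glove carton, 180 (across x) by 120 (along y) by 60 high, 0.35 kg, loose on the deck between cheek and jaw. Origin at the middle of its underside, 30 mm above the table.
- vial: Amber bottle, 44 diameter, 85 high, near the clamp. Origin under its centre.
- jar: White jar, 54 diameter, 60 high, near the clamp. Origin under its centre.
- cup: Steel cup, 56 diameter, 50 high, near the clamp. Origin under its centre.
- tray: Steel tray 200 by 120 by 25 high, left on the table. Origin under its centre.
- funnel: Black ear funnel, 44 diameter at its foot, 75 high, left on the table. Origin under its centre.
- tape: Roll of paper tape, 70 diameter, 25 high, right on the table. Origin under its centre.
- spatula: Steel spatula 180 long, lying on the right of the table. Origin under its middle.
Things that resemble listed ones, but are neither listed nor needed, are in the scene too. Leave any green, pink or purple look-alike of the carton alone.

How it is judged:
By the outcome, as a careful person would: the job done as asked, in the order asked, and still so for the second after the job is handed in, with the robot touching nothing.
It also fails if it takes over 38 s, if anything falls off the work surface, if the arm or the gripper's body presses on something with over 40 N, if the wrist force passes 120 N, or if a joint passes its speed limit or range.

## Working session

There is one attempt and no reset: what is moved stays moved. The work goes in short steps, Python scripts to look and compute and a shell command to move; the robot and the scene stay as the last step left them, time stands still between calls to the robot, and variables do not carry over. Pictures are saved under pics/ and viewed, and the job is handed in when it is done.

```bash
mkdir -p pics; ls
python3 - <<'E'
from bench import sensors, vision
import cv2, numpy as np
s=sensors.state(); print(s['time_s'],s['position'],s['ee_rot'],s['finger_gap'],s['ft_force'])
for n in("scene","side"):
    p,d=vision.snapshot(n); cv2.imwrite(f'pics/{n}0.png',p[:,:,::-1]); np.savez(f'pics/{n}0.npz',p=p,d=d)
    m=vision.camera_model(n); print(n,{k:(np.round(v,3).tolist() if not isinstance(v,(float,int)) else v) for k,v in m.items()}, (d>0).mean())
E
```

```text
pics
0.0 [0.18807238 0.62157493 0.23785513] [-4.59653228e-01 -3.10769461e+00  2.65886997e-03] 0.9983991572065656 [ 0.39201485 -0.42621111 -0.48200376]
scene {'fx': 377.45245898313743, 'fy': 377.45245898313743, 'cx': 316.0616638154894, 'cy': 198.0607380491623, 'world_from_camera': [[-0.233, -0.804, 0.547, 1.046], [0.972, -0.186, 0.14, 0.155], [-0.01, 0.565, 0.825, 1.027], [0.0, 0.0, 0.0, 1.0]]} 0.9959140625
side {'fx': 458.68950124472946, 'fy': 458.68950124472946, 'cx': 321.9658115649769, 'cy': 194.61330118526922, 'world_from_camera': [[-0.935, 0.286, -0.209, 0.106], [-0.354, -0.725, 0.591, 0.87], [0.018, 0.627, 0.779, 1.256], [0.0, 0.0, 0.0, 1.0]]} 0.99590234375
```

View pics/scene0.png

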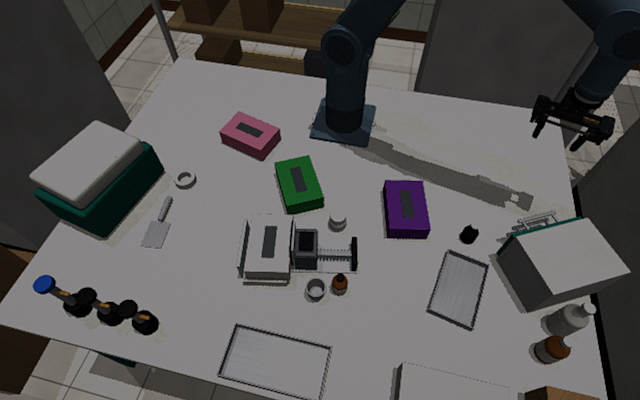

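View pics/side0.png

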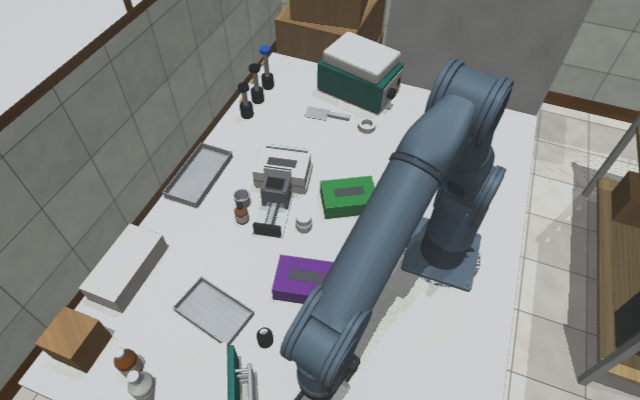

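The scene view shows the clamp at about (300,247). The white carton on its deck is at (268,247), the jaw plate at (293,245), the carriage with the black pad at (306,245) and the end stop at (354,253). The jar is at (337,222), the vial at (340,284) and the cup at (315,289). The side view shows the clamp at (275,190).

Candidates in the scene view:
- **Carton:** white at (268,247); look-alikes are green (299,184), pink (250,135) and purple (406,208).
- **Pad:** black patch on the carriage at (306,245); the black end stop at (354,253) and the grey label on the carton at (269,241) could be mistaken for it.

I'll check this in a crop.

```bash
cat > h.py <<'E'
import numpy as np
from bench import vision
def cloud(n,d):
    m=vision.camera_model(n); v,u=np.mgrid[0:400,0:640]
    X=np.stack([(u-m['cx'])/m['fx']*d,-(v-m['cy'])/m['fy']*d,-d],-1); T=np.array(m['world_from_camera'])
    return X@T[:3,:3].T+T[:3,3]
def ray(n,u,v,z):
    m=vision.camera_model(n);T=np.array(m['world_from_camera'])
    r=T[:3,:3]@np.array([(u-m['cx'])/m['fx'],-(v-m['cy'])/m['fy'],-1]); return T[:3,3]+r*(z-T[2,3])/r[2]
E
python3 - <<'E'
import numpy as np,cv2
from h import *
a=np.load('pics/scene0.npz');b=np.load('pics/side0.npz')
c1=cv2.resize(a['p'][200:310,225:375],None,fx=5,fy=5,interpolation=2)
c2=cv2.resize(b['p'][135:250,220:340],None,fx=5,fy=5,interpolation=2)
cv2.imwrite('pics/c1.png',c1[:,:,::-1]);cv2.imwrite('pics/c2.png',c2[:,:,::-1])
for n,f,pts in(("scene",a,[(306,245),(293,235),(268,247),(354,245),(337,217),(316,283),(340,277),(380,260)]),("side",b,[(275,185),(277,172),(265,226),(304,217),(241,197)])):
    P=cloud(n,f['d'])
    for u,v in pts: print(n,u,v,P[v,u].round(3))
E
```

```text
scene 306 245 [0.592 0.009 0.105]
scene 293 235 [ 0.582 -0.03   0.128]
scene 268 247 [ 0.615 -0.094  0.093]
scene 354 245 [0.532 0.135 0.048]
scene 337 217 [0.459 0.069 0.062]
scene 316 283 [0.659 0.052 0.022]
scene 340 277 [0.653 0.116 0.086]
scene 380 260 [ 0.537  0.218 -0.003]
side 275 185 [0.571 0.015 0.105]
side 277 172 [ 0.582 -0.027  0.121]
side 265 226 [0.551 0.145 0.056]
side 304 217 [0.447 0.07  0.061]
side 241 197 [0.695 0.039 0.014]
```

View pics/c1.png

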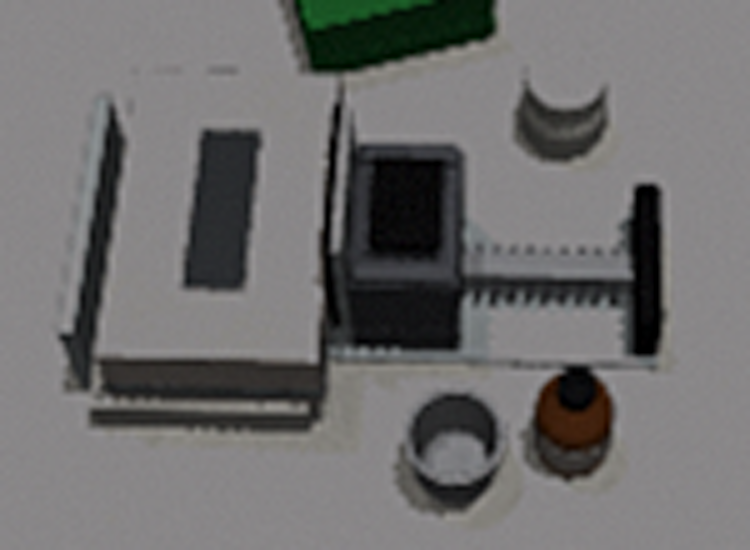

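View pics/c2.png

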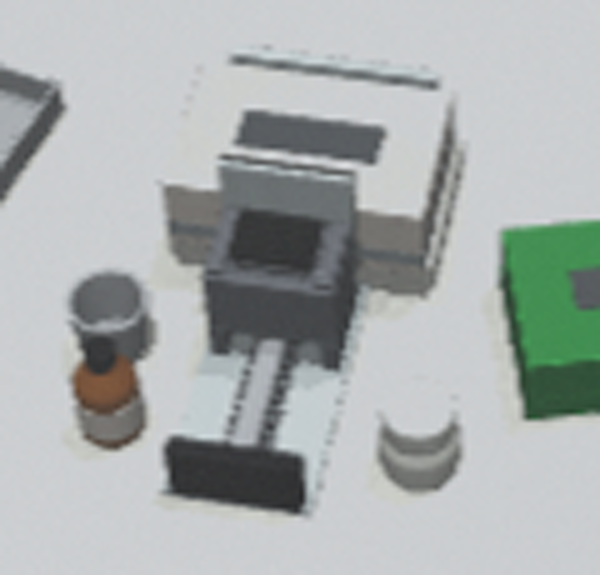

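The crops confirm the layout. The black pad sits on the grey carriage just behind the jaw plate, at scene (306,241) and side (275,183). The clamped carton is the white one, and the end stop is the black block at the far end of the bar. Next I'll fit the axes.

Run:
```python
import numpy as np,cv2
from h import *
def box(uv,n,z,m):
    k,l,st,c=cv2.connectedComponentsWithStats(m.astype('uint8')); 
    return k,l,st,c
for n,f in(("scene","scene0"),("side","side0")):
    a=np.load(f'pics/{f}.npz');P=cloud(n,a['d']);g=a['p'].astype(int).sum(2)
    roi=(P[...,0]>.4)&(P[...,0]<.75)&(P[...,1]>-.25)&(P[...,1]<.2)
    u0,v0=(306,241) if n=="scene" else (275,183)
    print(n,'grey',g[v0,u0],g[v0-3:v0+4,u0].tolist())
    for nm,m,z in(('pad',roi&(g<g[v0,u0]+45)&(P[...,2]>.099)&(P[...,2]<.112),.105),('plate',roi&(P[...,2]>.114)&(P[...,2]<.14),.13),('carr',roi&(abs(P[...,2]-.1)<.01)&(P[...,1]>-.03),.094),('stop',roi&(P[...,1]>.1)&(P[...,2]>.04)&(P[...,2]<.056)&(g<150),.05),('carton',roi&(abs(P[...,2]-.09)<.008)&(P[...,1]<-.035)&(g>100),.09)):
        k,l,st,c=cv2.connectedComponentsWithStats(m.astype('uint8'))
        if k<2: print(nm,'none');continue
        i=1+st[1:,4].argmax(); vv,uu=np.nonzero(l==i)
        R=np.array([ray(n,u,v,z)[:2] for u,v in zip(uu,vv)]) if nm!='plate' else P[vv,uu,:2]
        r=cv2.minAreaRect((R*1000).astype('float32'))
        print(nm,st[i,4],'px',c[i].round(1),'med',np.median(P[vv,uu],0).round(4),'rect',np.round(r[0],1),np.round(r[1],1),round(r[2],1),'box',cv2.boxPoints(r).round(0).tolist())
```

```text
scene grey 34 [23, 35, 29, 34, 44, 32, 30]
pad 256 px [306.  240.8] med [0.5793 0.0053 0.1045] rect [579.3   5.3] [55.6 38.4] 13.1 box [[548.0, 18.0], [557.0, -20.0], [611.0, -7.0], [602.0, 30.0]]
plate 134 px [292.4 236.5] med [ 0.5873 -0.0299  0.1289] rect [583.3 -31. ] [91.2 10.3] 11.4 box [[538.0, -35.0], [540.0, -45.0], [629.0, -27.0], [627.0, -17.0]]
carr 344 px [306.4 239.2] med [0.5737 0.0049 0.1038] rect [570.3   3.6] [69.  53.8] 13.1 box [[531.0, 22.0], [543.0, -30.0], [610.0, -15.0], [598.0, 38.0]]
stop 135 px [354.2 250.9] med [0.5489 0.1387 0.0487] rect [552.2 138.4] [92.  11.7] 10.4 box [[506.0, 136.0], [508.0, 124.0], [599.0, 141.0], [596.0, 152.0]]Traceback (most recent call last):
  File "<stdin>", line 15, in <module>
  File "h.py", line 8, in ray
    m=vision.camera_model(n);T=np.array(m['world_from_camera'])
ValueError: time passes only in moves, steps and waits
```

```bash
cat > h.py <<'E'
import numpy as np
from bench import vision
from functools import lru_cache
@lru_cache(None)
def cm(n): return vision.camera_model(n)
def cloud(n,d):
    m=cm(n); v,u=np.mgrid[0:400,0:640]
    X=np.stack([(u-m['cx'])/m['fx']*d,-(v-m['cy'])/m['fy']*d,-d],-1); T=np.array(m['world_from_camera'])
    return X@T[:3,:3].T+T[:3,3]
def ray(n,u,v,z):
    m=cm(n);T=np.array(m['world_from_camera'])
    r=T[:3,:3]@np.array([(u-m['cx'])/m['fx'],-(v-m['cy'])/m['fy'],-1]); return T[:3,3]+r*(z-T[2,3])/r[2]
E
cat > seg.py <<'E'
import numpy as np,cv2
from h import *
def seg(n,p,d,u0v0=None,thr=80):
    P=cloud(n,d);g=p.astype(int).sum(2)
    roi=(P[...,0]>.4)&(P[...,0]<.75)&(P[...,1]>-.25)&(P[...,1]<.2)
    for nm,m,z in(('pad',roi&(g<thr)&(P[...,2]>.09)&(P[...,2]<.112),.105),('plate',roi&(P[...,2]>.114)&(P[...,2]<.14),.13),('stop',roi&(P[...,1]>.1)&(P[...,2]>.04)&(P[...,2]<.056)&(g<200),.05),('carton',roi&(abs(P[...,2]-.09)<.008)&(P[...,1]<-.035),.09)):
        k,l,st,c=cv2.connectedComponentsWithStats(m.astype('uint8'))
        if k<2: print(nm,'none');continue
        i=1+st[1:,4].argmax(); vv,uu=np.nonzero(l==i)
        R=P[vv,uu,:2]
        r=cv2.minAreaRect((R*1000).astype('float32'))
        print(n,nm,st[i,4],'px',c[i].round(1),'med',np.median(P[vv,uu],0).round(4),'rect',np.round(r[0],1),np.round(r[1],1),round(r[2],1))
E
python3 - <<'E'
from seg import *
for n in("scene","side"):
    a=np.load(f'pics/{n}0.npz');seg(n,a['p'],a['d'],thr=80 if n=="scene" else 150)
from scipy.spatial.transform import Rotation as R
from bench import sensors
print(R.from_rotvec(sensors.state()['ee_rot']).as_matrix().round(3))
E
```

```text
scene pad 262 px [305.9 240.9] med [0.5795 0.0053 0.1044] rect [576.5   3.3] [58.7 40.4] 11.3
scene plate 134 px [292.4 236.5] med [ 0.5873 -0.0299  0.1289] rect [583.3 -31. ] [91.2 10.3] 11.4
scene stop 137 px [354.2 251.1] med [0.5508 0.1387 0.0487] rect [549.9 138.9] [89.7 12.9] 12.0
scene carton 2388 px [268.3 243.5] med [ 0.6032 -0.0971  0.0894] rect [597.  -96.4] [181.9 120.2] 11.4
pad none
side plate 158 px [276.3 169.9] med [ 0.5853 -0.03    0.1287] rect [586.2 -31.7] [90.6 16.7] 12.2
side stop 125 px [266.6 226.9] med [0.5466 0.1418 0.0498] rect [547.5 140.2] [82.5 17.4] 12.2
side carton 1231 px [283.3 159.7] med [ 0.5966 -0.1095  0.092 ] rect [ 601.4 -105.1] [181.1 153.1] 11.5
[[-0.957  0.289 -0.   ]
 [ 0.289  0.957 -0.001]
 [-0.    -0.002 -1.   ]]
```

Run:
```python
from h import *
a=np.load('pics/scene0.npz');P=cloud("scene",a['d'])
m=np.zeros((400,640),bool);m[150:400,150:]=1
m[60:160,520:]=0
S=np.array([.188,.622]);E=np.array([.577,.005]);d=(E-S)/np.linalg.norm(E-S)
q=P[...,:2]-S;t=q@d;c=q[...,0]*d[1]-q[...,1]*d[0]
for lo in np.arange(-.1,.85,.05):
    k=m&(t>lo)&(t<lo+.05)&(abs(c)<.2)
    if k.sum():print(round(lo,2),k.sum(),'maxz',P[k][:,2].max().round(3),P[k][P[k][:,2].argmax()].round(2))
print(P[250,560],P[225,530],P[218,545])
# tool-frame deltas
x=np.array([-.957,.289]);y=np.array([.289,.957]);D=E-S;print(D@x,D@y)
```

```text
-0.1 1072 maxz 0.008 [0.02 0.6  0.01]
-0.05 1087 maxz 0.13 [0.35 0.73 0.13]
0.0 1212 maxz 0.131 [0.36 0.72 0.13]
0.05 1354 maxz 0.143 [0.41 0.65 0.14]
0.1 1557 maxz 0.143 [0.43 0.61 0.14]
0.15 1575 maxz 0.142 [0.45 0.56 0.14]
0.2 1711 maxz 0.142 [0.46 0.56 0.14]
0.25 1732 maxz 0.076 [0.41 0.45 0.08]
0.3 1378 maxz 0.065 [0.31 0.29 0.06]
0.35 1741 maxz 0.065 [0.44 0.31 0.06]
0.4 2097 maxz 0.064 [0.34 0.22 0.06]
0.45 2060 maxz 0.064 [0.41 0.22 0.06]
0.5 1891 maxz 0.006 [0.32 0.11 0.01]
0.55 1777 maxz 0.063 [0.43 0.08 0.06]
0.6 2150 maxz 0.064 [0.45 0.06 0.06]
0.65 2130 maxz 0.096 [0.54 0.02 0.1 ]
0.7 2156 maxz 0.132 [ 0.54 -0.03  0.13]
0.75 2225 maxz 0.133 [ 0.55 -0.04  0.13]
0.8 2281 maxz 0.096 [ 0.55 -0.11  0.1 ]
[0.47369192 0.65658912 0.14047074] [0.36774793 0.61845583 0.07674653] [ 2.75141734e-01  7.03988443e-01 -5.89442238e-04]
-0.5505859999999999 -0.478048
```

```bash
python3 -m pendant '[-30,-26,0,0,-30,-26,0,0,-30,-26,0,0,-30,-26,0,0,-30,-26,0,0,-30,-26,0,0,-30,-26,0,0,-30,-26,0,0]' -1
```

```text
time_s: 0.77
position: [0.3552, 0.3495, 0.2331]
ee_rot: [-0.431, -3.105, 0.003]
ft_force: [0.6, -0.2, 0.7]
finger_gap: 0.418
```

```bash
python3 -m pendant '[0,0,0,0.12,0,0,0,0.12,0,0,0,0.12,0,0,0,0.12,0,0,0,0.12,0,0,0,0.12,0,0,0,0.12,0,0,0,0.12,0,0,0,0.12,0,0,0,0]'
cat > q.py <<'E'
import numpy as np,sys
from bench import sensors
from scipy.spatial.transform import Rotation as R
s=sensors.state();M=R.from_rotvec(s['ee_rot']).as_matrix();p=np.array(s['position'])
t=np.array([float(v) for v in sys.argv[1:4]])
print('t',s['time_s'],'p',p.round(4),'f',np.round(s['ft_force'],1),'gap',s['finger_gap'])
print(M.round(3).tolist(),'xang',np.degrees(np.arctan2(M[1,0],M[0,0])).round(2),'(want 101.6)')
print('tool delta mm',(M.T@(t-p)*1000).round(1))
E
python3 q.py .577 .005 .16
```

```text
time_s: 1.6
position: [0.3617, 0.334, 0.2309]
ee_rot: [-2.031, -2.396, 0.022]
ft_force: [0.3, 0.2, -0.1]
finger_gap: 0.004
t 1.6 p [0.3617 0.334  0.2309] f [ 0.3  0.2 -0.1] gap 0.003543647037243237
[[-0.164, 0.986, -0.009], [0.986, 0.164, -0.01], [-0.008, -0.011, -1.0]] xang 99.43 (want 101.6)
tool delta mm [-359.2  159.3   72.1]
```

```bash
python3 -m pendant '[-35,15.5,4,-0.02,-35,15.5,4,-0.02,-35,15.5,4,0,-35,15.5,4,0,-35,15.5,4,0,-35,15.5,4,0,-35,15.5,4,0,-35,15.5,4,0,-35,15.5,4,0,-30,15,4,0,0,0,0,0]'; python3 q.py .577 .005 .16
```

```text
time_s: 2.52
position: [0.5951, 0.0218, 0.1872]
ee_rot: [-1.905, -2.494, 0.022]
ft_force: [-0.5, -0.5, -0.2]
finger_gap: 0.008
t 2.5167 p [0.5951 0.0218 0.1872] f [-0.5 -0.5 -0.2] gap 0.00788150731390844
[[-0.263, 0.965, -0.011], [0.965, 0.263, -0.009], [-0.006, -0.013, -1.0]] xang 105.26 (want 101.6)
tool delta mm [-11.3 -21.5  27.5]
```

```bash
python3 -m pendant '[-6,-10,6,0.03,-6,-10,6,0.03,0,0,6,0,0,0,0,0]'; python3 q.py .577 .005 .11
python3 - <<'E'
from bench import vision;import cv2
for n in("scene","side","wrist"):
    p,d=vision.snapshot(n); 
    if n=="scene":p=p[170:310,200:390]
    if n=="side":p=p[110:250,190:380]
    p=cv2.resize(p,None,fx=4,fy=4,interpolation=2) if n!="wrist" else p
    cv2.imwrite(f'pics/{n}1.png',p[:,:,::-1])
E
```

```text
time_s: 2.85
position: [0.5748, 0.0031, 0.1664]
ee_rot: [-1.978, -2.433, 0.026]
ft_force: [0.9, -0.1, -0.1]
finger_gap: 0.003
t 2.85 p [0.5748 0.0031 0.1664] f [ 0.9 -0.1 -0.1] gap 0.002511517819635129
[[-0.204, 0.979, -0.015], [0.979, 0.204, -0.009], [-0.006, -0.016, -1.0]] xang 101.78 (want 101.6)
tool delta mm [ 1.8  3.5 56.4]
```

View pics/side1.png

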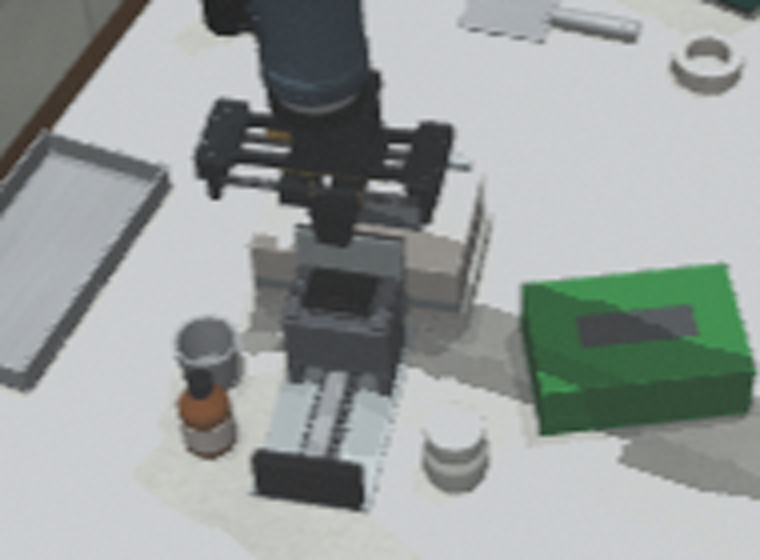

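View pics/wrist1.png

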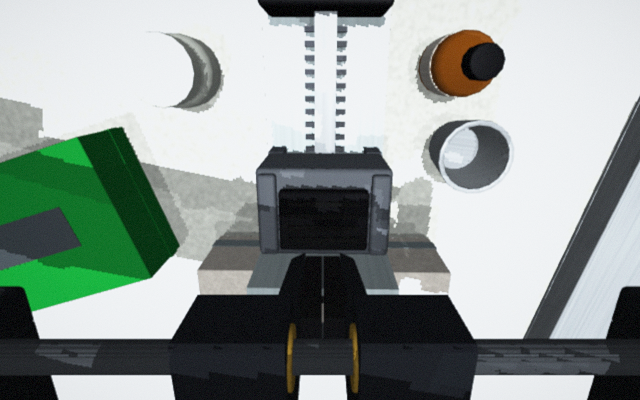

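View pics/scene1.png

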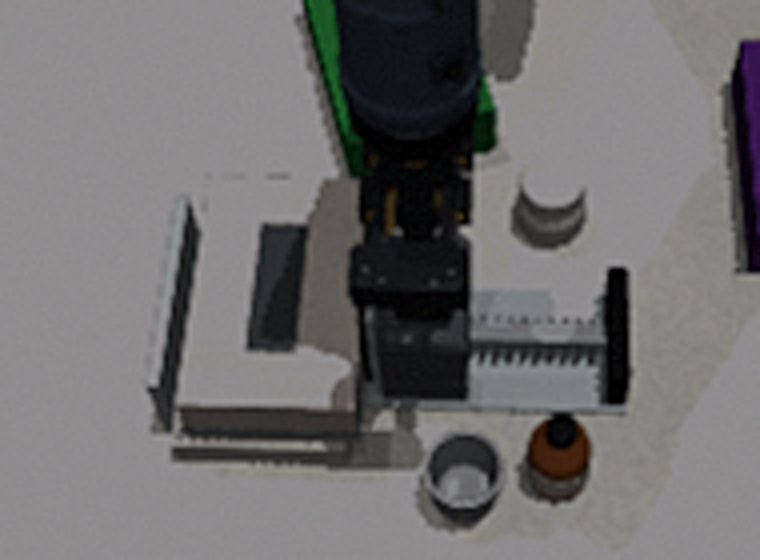

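The side view shows the shut fingertips over the carriage, at about (330,235), with the pad at (338,293). The wrist view shows the pad at (323,219), centred across the fingers. I'll cast that pixel onto the pad's height as a cross-check.

Run:
```python
import numpy as np,cv2
from bench import sensors,vision
from scipy.spatial.transform import Rotation as R
m=vision.camera_model("wrist");print({k:v for k,v in m.items() if k!='tool_from_camera'})
s=sensors.state();M=R.from_rotvec(s['ee_rot']).as_matrix();p=np.array(s['position']);T=np.array(m['tool_from_camera'])
for nm,u,v,z in(('pad',323,219,.105),('pad L',280,219,.105),('pad top',323,189,.105),('pad bot',323,250,.105)):
    r=M@T[:3,:3]@np.array([(u-m['cx'])/m['fx'],-(v-m['cy'])/m['fy'],-1]);o=M@T[:3,3]+p
    w=o+r*(z-o[2])/r[2];print(nm,w.round(4),'tool',(M.T@(w-p)*1000).round(1))
```

```text
{'fx': 358.16873361112414, 'fy': 358.16873361112414, 'cx': 322.22852106719546, 'cy': 202.96685143187563}
pad [0.575  0.0053 0.105 ] tool [ 2.2 -0.3 62.9]
pad L [ 5.487e-01 -4.000e-04  1.050e-01] tool [  2.1 -27.2  63.3]
pad top [0.571  0.0244 0.105 ] tool [21.8 -0.3 62.8]
pad bot [ 0.5794 -0.0158  0.105 ] tool [-19.2  -0.3  63. ]
```

Both views agree on the pad to within about 3 mm, and its size comes out at 54×41 mm, which matches. Now I'll descend.

```bash
python3 -m pendant '[3,1,12,0,1,0,12,0,0,0,12,0,0,0,10,0,0,0,3,0,0,0,0,0]'; python3 q.py .576 .006 .097
```

```text
time_s: 3.5
position: [0.5768, 0.0128, 0.1142]
ee_rot: [-1.969, -2.444, 0.018]
ft_force: [0.3, -0.0, -0.4]
finger_gap: 0.005
t 3.5 p [0.5768 0.0128 0.1142] f [ 0.3 -0.  -0.4] gap 0.004970813882078066
[[-0.213, 0.977, -0.01], [0.977, 0.213, -0.007], [-0.004, -0.011, -1.0]] xang 102.28 (want 101.6)
tool delta mm [-6.4 -2.  17.2]
```

```bash
python3 -m pendant '[-4,-1,3,0,0,0,3,0,0,0,3,0,0,0,3,0,0,0,3,0]'; python3 q.py .576 .006 .097
```

```text
time_s: 3.92
position: [0.5771, 0.0087, 0.0994]
ee_rot: [-1.969, -2.444, 0.016]
ft_force: [-2.3, 0.4, 5.0]
finger_gap: 0.006
t 3.9167 p [0.5771 0.0087 0.0994] f [-2.3  0.4  5. ] gap 0.006204840021655328
[[-0.213, 0.977, -0.009], [0.977, 0.213, -0.006], [-0.004, -0.01, -1.0]] xang 102.3 (want 101.6)
tool delta mm [-2.4 -1.7  2.4]
```

Contact, with about 5 N of friction as stated. I'll press on until the force rises at the bottom stop.

```bash
python3 -m pendant '[0,0,2,0,0,0,2,0,0,0,2,0]'; python3 q.py .576 .006 .097;python3 -m pendant '[0,0,2,0,0,0,3,0]'; python3 q.py .576 .006 .097
```

```text
time_s: 4.17
position: [0.5775, 0.009, 0.097]
ee_rot: [-1.968, -2.442, 0.013]
ft_force: [-11.7, 1.5, 29.8]
finger_gap: 0.002
t 4.1667 p [0.5775 0.009  0.097 ] f [-11.7   1.5  29.8] gap 0.002232555550494676
[[-0.213, 0.977, -0.009], [0.977, 0.213, -0.003], [-0.001, -0.01, -1.0]] xang 102.27 (want 101.6)
tool delta mm [-2.6 -2.1  0.1]
time_s: 4.33
position: [0.5776, 0.0091, 0.0969]
ee_rot: [-1.968, -2.44, 0.01]
ft_force: [-13.3, 2.1, 39.7]
finger_gap: 0.009
t 4.3333 p [0.5776 0.0091 0.0969] f [-13.3   2.1  39.7] gap 0.008753920216846341
[[-0.212, 0.977, -0.009], [0.977, 0.212, -0.0], [0.002, -0.009, -1.0]] xang 102.24 (want 101.6)
tool delta mm [-2.7 -2.2 -0.1]
```

The pad is at its lower stop: tip z is 0.097 and the force climbed to 40 N with no further travel. Next I'll lift and cross over the plate.

```bash
python3 -m pendant '[0,0,-10,0,0,0,-15,0,0,0,-20,0,0,0,-15,0,0,0,-5,0,0,0,0,0]'; python3 q.py .5885 -.056 .16
python3 - <<'E'
from bench import vision;import cv2,numpy as np
p,d=vision.snapshot("wrist");cv2.imwrite('pics/wrist2.png',p[:,:,::-1]);np.savez('pics/wrist2.npz',p=p,d=d)
E
```

```text
time_s: 4.83
position: [0.5793, 0.0077, 0.1654]
ee_rot: [-1.971, -2.441, 0.007]
ft_force: [-0.0, -0.6, 0.2]
finger_gap: 0.005
t 4.8333 p [0.5793 0.0077 0.1654] f [-0.  -0.6  0.2] gap 0.005309730846385607
[[-0.211, 0.978, -0.006], [0.978, 0.211, -0.001], [-0.0, -0.006, -1.0]] xang 102.16 (want 101.6)
tool delta mm [-64.2  -4.4   5.4]
```

View pics/wrist2.png

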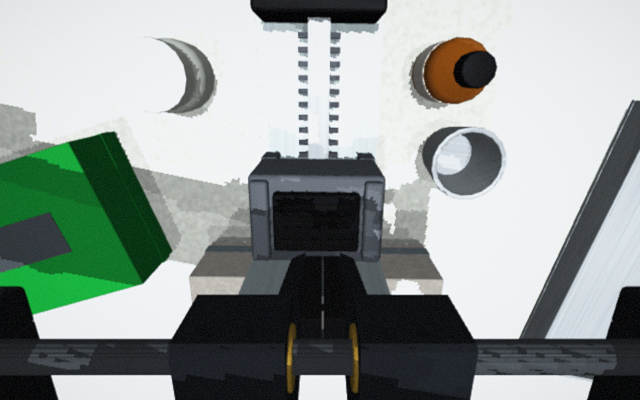

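The pad, now at (316,222), has sunk between the carriage side walls and stayed down. I'll cross to the carton side.

```bash
python3 -m pendant '[-13,-1,0,0,-13,-1,0,0,-13,-1,0,0,-13,-1,0,0,-10,0,0,0,0,0,0,0,0,0,0,0]'; python3 q.py .5885 -.058 .104;  python3 - <<'E'
import numpy as np
from h import *
a=np.load('pics/wrist2.npz');print(a['d'][205:245:10,316],a['d'][222,[254,260,375,380]])
E
```

```text
time_s: 5.47
position: [0.5857, -0.0633, 0.1587]
ee_rot: [-1.972, -2.435, 0.02]
ft_force: [-0.1, -0.0, -0.8]
finger_gap: 0.006
t 5.4667 p [ 0.5857 -0.0633  0.1587] f [-0.1 -0.  -0.8] gap 0.005830403647274398
[[-0.208, 0.978, -0.015], [0.978, 0.208, -0.004], [-0.001, -0.015, -1.0]] xang 102.0 (want 101.6)
tool delta mm [ 4.7  4.7 54.6]
[0.22534065 0.22798489 0.23060258 0.23383325] [0.23340014 0.23407699 0.23460633 0.2335724 ]
```

```bash
python3 -m pendant '[0,1,12,0,0,1,12,0,0,0,12,0,0,0,10,0,0,0,3,0,0,0,0,0]'; python3 q.py .5885 -.058 .103
python3 - <<'E'
from bench import vision;import cv2,numpy as np
p,d=vision.snapshot("side");p=cv2.resize(p[110:250,190:380],None,fx=4,fy=4,interpolation=2);cv2.imwrite('pics/side3.png',p[:,:,::-1])
E
```

```text
time_s: 5.97
position: [0.5854, -0.0603, 0.102]
ee_rot: [-1.966, -2.434, 0.021]
ft_force: [-0.8, -0.3, -0.5]
finger_gap: 0.005
t 5.9667 p [ 0.5854 -0.0603  0.102 ] f [-0.8 -0.3 -0.5] gap 0.004902900096868889
[[-0.211, 0.977, -0.019], [0.978, 0.211, -0.003], [0.001, -0.019, -1.0]] xang 102.16 (want 101.6)
tool delta mm [ 1.6  3.5 -1. ]
```

View pics/side3.png

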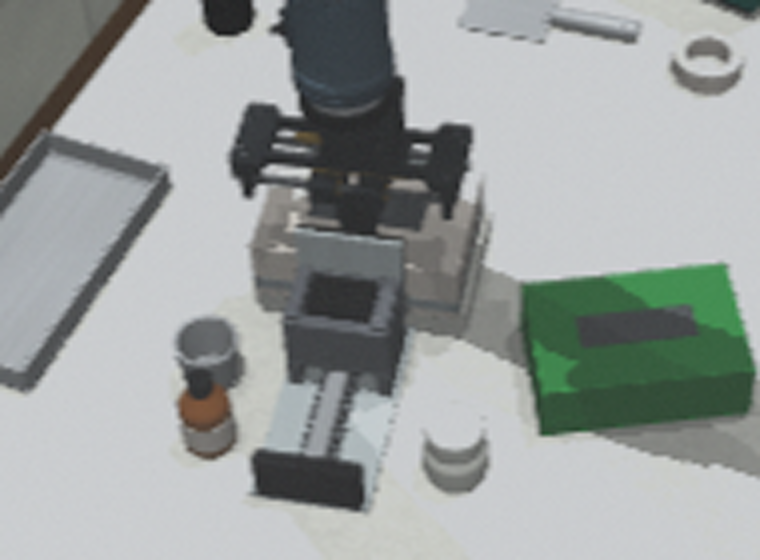

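The fingertips are in front of the plate at (360,215), clear above the carton, with zero force. Now I'll push.

```bash
python3 -m pendant '[5,1,0,0,5,0,0,0,5,0,0,0,5,0,0,0,5,0,0,0]'; python3 q.py .5885 -.058 .103
```

```text
time_s: 6.43
position: [0.582, -0.0376, 0.1034]
ee_rot: [-1.973, -2.436, 0.024]
ft_force: [2.2, -5.1, -3.0]
finger_gap: 0.012
t 6.4333 p [ 0.582  -0.0376  0.1034] f [ 2.2 -5.1 -3. ] gap 0.011623448137863953
[[-0.208, 0.978, -0.015], [0.978, 0.208, -0.007], [-0.004, -0.016, -1.0]] xang 102.0 (want 101.6)
tool delta mm [-21.4   2.1   0.4]
```

The jaw slides at about 5 N, so the ratchet has let go.

```bash
python3 -m pendant '[7,0,0,0,7,0,0,0,7,0,0,0,7,0,0,0,7,0,0,0,7,0,0,0,7,0,0,0,7,0,0,0]'; python3 q.py .5885 -.058 .103
```

```text
time_s: 7.1
position: [0.5715, 0.0127, 0.1043]
ee_rot: [1.982, 2.43, -0.03]
ft_force: [1.9, -5.6, -5.1]
finger_gap: 0.005
t 7.1 p [0.5715 0.0127 0.1043] f [ 1.9 -5.6 -5.1] gap 0.004573526817527796
[[-0.201, 0.98, -0.007], [0.979, 0.201, -0.018], [-0.016, -0.011, -1.0]] xang 101.58 (want 101.6)
tool delta mm [-72.6   2.5   2.5]
```

```bash
python3 -m pendant '[7,0,0.5,0,7,0,0.5,0,7,0,0.5,0,7,0,0.5,0,5,0,0,0]'; python3 q.py .566 .053 .103
```

```text
time_s: 7.52
position: [0.5654, 0.0428, 0.1045]
ee_rot: [1.982, 2.422, -0.032]
ft_force: [1.8, -4.7, -2.8]
finger_gap: 0.006
t 7.5167 p [0.5654 0.0428 0.1045] f [ 1.8 -4.7 -2.8] gap 0.006293694030082322
[[-0.198, 0.98, -0.003], [0.98, 0.198, -0.024], [-0.022, -0.008, -1.0]] xang 101.41 (want 101.6)
tool delta mm [9.9 2.6 1.3]
```

```bash
python3 -m pendant '[4,0,0,0,3,0,0,0,3,0,0,0,3,0,0,0]'; python3 q.py .566 .053 .103;python3 -m pendant '[3,0,0,0,3,0,0,0]'; python3 q.py .566 .053 .103
```

```text
time_s: 7.85
position: [0.5641, 0.0493, 0.1047]
ee_rot: [1.98, 2.411, -0.039]
ft_force: [3.1, -10.9, -4.8]
finger_gap: 0.005
t 7.85 p [0.5641 0.0493 0.1047] f [  3.1 -10.9  -4.8] gap 0.005279313887373272
[[-0.194, 0.981, 0.001], [0.98, 0.194, -0.033], [-0.032, -0.006, -0.999]] xang 101.21 (want 101.6)
tool delta mm [3.3 2.6 1.6]
time_s: 8.02
position: [0.5641, 0.0491, 0.1048]
ee_rot: [1.981, 2.401, -0.044]
ft_force: [3.2, -11.0, -3.2]
finger_gap: 0.006
t 8.0167 p [0.5641 0.0491 0.1048] f [  3.2 -11.   -3.2] gap 0.005693572659727054
[[-0.19, 0.982, 0.004], [0.981, 0.19, -0.04], [-0.04, -0.004, -0.999]] xang 100.96 (want 101.6)
tool delta mm [3.5 2.6 1.7]
```

```bash
python3 -m pendant '[5,0,0,0,5,0,0,0,6,0,0,0]'; python3 q.py .566 .053 .103
python3 - <<'E'
from bench import vision;import cv2,numpy as np
from seg import *
for n in("scene","side"):
    p,d=vision.snapshot(n);seg(n,p,d);q=p[170:310,200:390] if n=="scene" else p[110:250,190:380]
    q=cv2.resize(q,None,fx=4,fy=4,interpolation=2);cv2.imwrite(f'pics/{n}4.png',q[:,:,::-1])
E
```

```text
time_s: 8.27
position: [0.5641, 0.0489, 0.1051]
ee_rot: [1.983, 2.378, -0.059]
ft_force: [4.6, -19.3, -3.1]
finger_gap: 0.011
t 8.2667 p [0.5641 0.0489 0.1051] f [  4.6 -19.3  -3.1] gap 0.011380460673689525
[[-0.179, 0.984, 0.01], [0.982, 0.18, -0.058], [-0.059, -0.0, -0.998]] xang 100.35 (want 101.6)
tool delta mm [3.8 2.6 1.9]
scene pad 220 px [343.1 242.7] med [0.5569 0.1052 0.0966] rect [555.2 101.8] [61.1 37.5] 15.8
scene plate 41 px [325.9 240.6] med [0.5793 0.0614 0.1293] rect [578.6  59.9] [10.  29.4] 12.4
scene stop 139 px [352.3 254.9] med [0.5707 0.1382 0.0489] rect [559.3 137.1] [ 46.6 103.2] 74.5
scene carton 2425 px [268.7 243.4] med [ 0.6021 -0.0964  0.0893] rect [597.2 -96.1] [182.2 120.6] 11.5
pad none
side plate 188 px [269.4 192.8] med [0.5666 0.0671 0.1296] rect [567.4  60.2] [89.8 28.8] 12.2
side stop 156 px [267.  226.2] med [0.5457 0.1395 0.05  ] rect [548.7 132.7] [83.3 32.4] 14.3
side carton 575 px [295.1 159.1] med [ 0.5616 -0.1296  0.092 ] rect [ 566.4 -114.6] [111.3 153.7] 16.0
```

View pics/scene4.png

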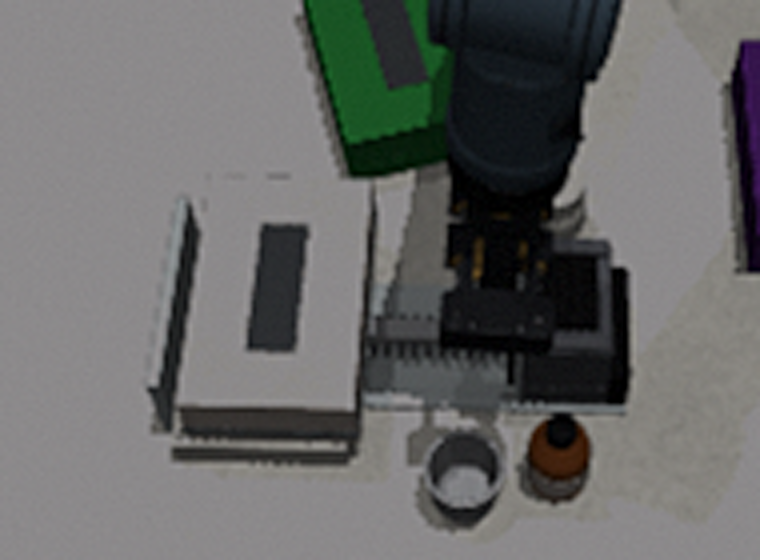

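View pics/side4.png

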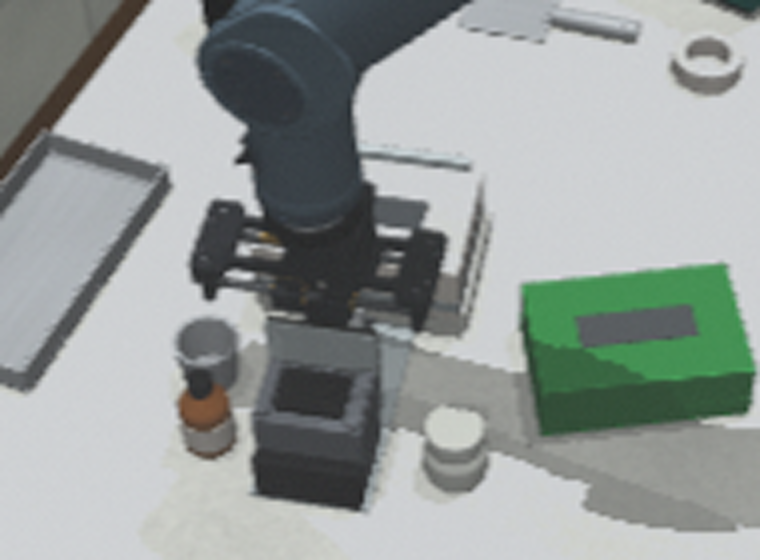

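Both pictures show the carriage flush against the end stop, at scene (610,320) and side (315,430). The pad has moved about 100 mm and its top is at 0.097. The carton hasn't moved: its centre was (597.0, -96.4) mm and is now (597.2, -96.1) mm. The cup, vial and jar are where they were. I'll back off and lift.

```bash
python3 -m pendant '[-6,0,0,0,-8,0,0,0,-8,0,-3,0,0,0,-20,0,0,0,-25,0,0,0,-25,0,0,0,-25,0,0,0,-20,0,0,0,0,0,0,0,0,0]'; python3 q.py .566 .053 .103
python3 - <<'E'
from bench import vision;import cv2,numpy as np
from seg import *
for n in("scene","side"):
    p,d=vision.snapshot(n);seg(n,p,d);q=p[170:310,200:390] if n=="scene" else p[110:250,190:380]
    q=cv2.resize(q,None,fx=4,fy=4,interpolation=2);cv2.imwrite(f'pics/{n}5.png',q[:,:,::-1])
E
```

```text
time_s: 9.2
position: [0.5658, 0.0383, 0.2312]
ee_rot: [1.984, 2.39, -0.05]
ft_force: [-0.5, -0.7, -0.3]
finger_gap: 0.006
t 9.2 p [0.5658 0.0383 0.2312] f [-0.5 -0.7 -0.3] gap 0.0061145946153758545
[[-0.184, 0.983, 0.007], [0.982, 0.184, -0.047], [-0.048, -0.002, -0.999]] xang 100.6 (want 101.6)
tool delta mm [ 20.5   3.1 127.4]
scene pad 260 px [342.1 242.5] med [0.5577 0.1025 0.0966] rect [554.8 102.6] [61.9 38.9] 13.3
scene plate 70 px [329.3 242.9] med [0.5822 0.0714 0.1297] rect [582.6  71.7] [53.   8.2] 12.2
scene stop 140 px [352.4 255. ] med [0.5714 0.1382 0.0491] rect [558.8 137. ] [ 46.4 101.8] 75.4
scene carton 2424 px [268.7 243.4] med [ 0.6019 -0.0961  0.0893] rect [597.3 -96.1] [180.9 120.2] 11.4
pad none
side plate 176 px [269.6 193.2] med [0.5642 0.0686 0.1283] rect [565.9  67.3] [90.7 16.4] 11.0
side stop 159 px [267.4 226.2] med [0.5448 0.1394 0.0498] rect [548.1 135. ] [85.5 32.6] 17.5
side carton 971 px [286.  165.8] med [ 0.5697 -0.0814  0.0919] rect [ 601.7 -106.7] [180.4 148.9] 12.2
```

View pics/side5.png

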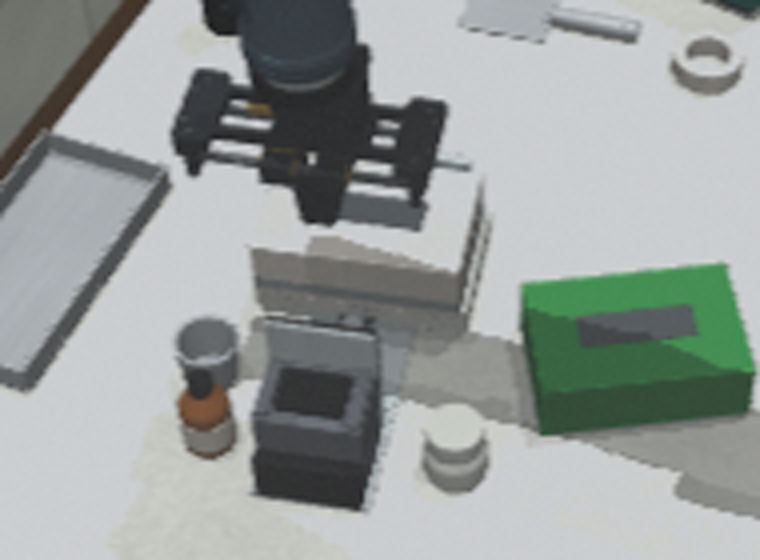

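View pics/scene5.png

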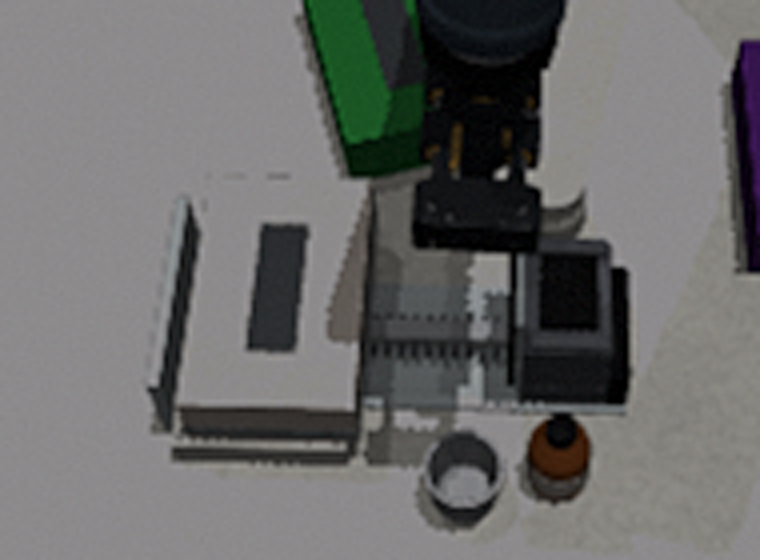

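The robot is clear with zero force. In the side view the plate has moved 101 mm along the bar, from (586,-32) to (566,67). The carriage is flush with the stop and the pad is down at 0.097.

```bash
python3 -c "
from bench import order; print(order.close_job())"
```

```text
the job is handed in; nothing more can be done
None
```

The thumb pad is fully down and the jaw is fully home against the end stop. I handed the job in at about 9.3 s of the 38 s allowed; closing reported no verdict.

**Press:** With the gripper shut, I pressed the pad until the tip reached 0.097 m and the force rose to 40 N with no further travel. That force was on the fingertips, right around the limit set for the arm and gripper body.

**Push:** I lifted over the jaw plate and pushed its carton-side face with the fingertips. It slid at about 5 N, then stopped against the end stop, where I pressed up to about 20 N. Then I backed off and lifted clear.

**Last checks:**
- **Jaw:** it moved about 101 mm (100 nominal), and the carriage is flush with the end stop in both views.
- **Pad:** its top is at 0.097 m, which is the fully down height.
- **Carton:** its centre is within 0.5 mm of where it started.
- **Other objects:** the cup, vial and jar look unmoved in the pictures; I did not measure them.
- **Robot:** no contact force when I handed in.

**Disagreements:**
- The jaw stopped about 4 mm short of the fingertip position I had predicted. The tool tilted by up to about 3.4° while pressing and the finger thickness was assumed, so I relied on the camera views instead.
- The colour mask did not find the pad in the side view, so its height comes from the scene camera only.

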